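# Hang the measuring scoop on its drying peg

## Robot

A 7-joint arm with a two-finger parallel gripper is mounted at the origin on the work surface. World frame = base frame: x ahead of the robot, y to its left, z up, the work surface at z = 0. Lengths are in m, angles in rad, forces in N, time in s.
With the tool pointing down it reaches from about 0.425 to 0.95 m from the base axis. Payload 4.7 kg.
Tool frame: the origin (TCP) lies between the finger pads; the fingertips stand 25 mm ahead of it and the grasp point (between the pads) lies 6 mm ahead of it; z points along the fingers, y is the line along which they close (so a half turn about z gives the same grasp; the last joint's range is limited). The gripper opens to 85 mm and grips with 20 to 120 N. Pads are 22 mm wide; open, the fingers measure 114 mm over their backs; the gripper's body (76 mm by 85 mm) begins 54 mm behind the grasp point. The pads swing forward as they close: fully open they stand 13 mm farther back than shut.
Start: joints at [-1.282, 0.469, -0.049, 1.532, 0.024, 1.141, -0.082], TCP at [0.211, 0.641, 0.256] pointing down, gripper open.
Joint ranges: [-2.59, 2.59], [-0.33, 1.99], [-1.39, 1.29], [0.1, 2.45], [-1.04, 4.18], [0.21, 1.99], [-2.66, 2.66]. Speed limits (rad/s): [2.57, 2.57, 3.14, 3.14, 3.14, 3.14, 3.14].

## Interface

Orientations are given as a 3x3 rotation matrix whose columns are the frame's x, y, z axes.
In Python, from rig import * gives the robot as it stands. Calls block until the motion is done:
- movep(position, orientation): joint-space move of the TCP to a pose.
- move_l(position, attitude=None, feed=0.15, until_force=None): straight line of the TCP; attitude=None keeps the orientation; feed is the mean speed in m/s. With until_force (N) it stops when the force on the tool has changed by that much, and returns True; else False.
- move_joints(angles): joint-space move.
- command_gripper(opening, newtons=None): finger opening in m; newtons is the grip in N (None keeps the last); returns when the fingers have stopped.
- sleep(seconds).
- inverse_kinematics(position, orientation): joint angles nearest the present ones, or None.
- sense(): the state.
- camera(name): name is "side" or "top"; returns (picture, depth): 480x640x3 uint8, red, green, blue; 480x640 float32, m along the optical axis (not along the pixel's ray), 0 where there is no reading.
- camera_params(name): a dict with "K" (3x3 intrinsics, pixels), "position" and "rotation" of the camera in the world. Camera axes: x right, y down, z forward; pixel columns grow to the right and rows downward; lengths in m; the calibration is good to about 2 mm. A picture is of the moment at which its call begins. camera_params takes no time and is no camera call.
A pose or a line that the arm cannot do raises Unreachable and nothing moves.
- finish_job(): hands the job in; it is judged then, once.
The state is a dict: "time_s": time; "joint_pos": joint angles; "qd": joint speeds; "joint_efforts": joint torques, N m; "position": TCP position; "tcp_rot": TCP orientation; "wrist_force": force on the tool from outside, world axes, zero at the start; "ft_torque": the same for the moment, N m; "finger_gap": finger opening in m; "gripper_force": force on a finger pad.
Only numpy, scipy, OpenCV 4.12 (cv2) and the standard library are available. Lean on these libraries where they do the work, as an engineer would, in place of code of your own. Each camera call takes 0.05 s, during which the arm holds its last target. There are 200 camera calls.

## Task

The blue-handled measuring scoop has been rinsed: hang it up to drain on the blue peg, with the peg through the eye of the handle and the eye well down the peg, so that the cup hangs below. Leave the white peg empty, let go of the scoop, and do not push or knock over the bottles and the tub.

Things in the scene. Friction and masses are not known exactly. Their poses are not given: they have to be found in the camera images.
- scoop: measuring scoop, about 0.12 kg: round steel cup 40 mm high (52 mm across at the base, 62 mm at the rim) with a straight blue handle level with the rim, 16 mm wide and 12 mm thick (28 to 40 mm above the bench), ending in a blue round eye. It starts standing upright on its cup on the bench, handle in the air. Origin at the centre of the cup's underside; +x along the handle from cup to eye, y across the handle, z up out of the cup
- scoop_eye (a point): centre of the eye's hole, 145 mm along scoop +x and 34 mm above its underside; the eye is a ring 38 mm outside, hole 22 mm, 10 mm thick, the hole's axis along scoop z
- scoop_grip (a point): point in the middle of the handle to grip, 98 mm along scoop +x and 34 mm above its underside (47 mm from the eye's centre); pinch across the 16 mm width (scoop y)
- blue_stand: blue peg's steel stand, fixed: 8 mm base plate 150 x 120 mm from 15 mm in front of to 135 mm behind its origin; a 14 mm bar rises 90 mm behind the origin to 200 mm height, then bends forward to the peg. Origin on the bench under the foot of the peg; front (-x) towards the right and somewhat towards the robot, y sideways, z up
- blue_peg: the blue peg, fixed on its stand: round rod, 12 mm diameter, rounded end, leaning 38 degrees from vertical towards the stand's front. Origin on its axis at its foot, on a 34 mm stop collar, 206 mm above the bench; +z along the peg to the tip 55 mm away; y level, sideways; +x square to both, to the rear and upward. The scoop belongs here
- blue_peg_tip (a point): tip of the blue peg. With the eye's hole along the peg there are 5 mm of play all round; held level, the thick eye will not go down the leaning peg. Once let go, the scoop swings down and hangs aslant, its cup well below the eye
- white_stand: white peg's steel stand, fixed: 8 mm base plate 150 x 120 mm from 15 mm in front of to 135 mm behind its origin; a 14 mm bar rises 90 mm behind the origin to 200 mm height, then bends forward to the peg. Origin on the bench under the foot of the peg; front (-x) towards the right and somewhat towards the robot, y sideways, z up
- white_peg: the white peg, fixed on its stand: round rod, 12 mm diameter, rounded end, leaning 38 degrees from vertical towards the stand's front. Origin on its axis at its foot, on a 34 mm stop collar, 206 mm above the bench; +z along the peg to the tip 55 mm away; y level, sideways; +x square to both, to the rear and upward. To be left empty
- tub: bystander: blue tub with white lid, 110 mm diameter, 170 mm high, origin at the centre of its underside
- amber_bottle: bystander: brown bottle, 72 mm diameter, 220 mm high, origin at the centre of its underside
- soap_bottle: bystander: white soap bottle with red cap, 64 mm diameter, 190 mm high, origin at the centre of its underside
There are look-alikes about, which are no part of the job. What is shaped like the blue_stand but green is not meant. There is more than one size of the scoop; the one meant has the size given above.

How it is judged:
By the outcome, as a careful person would: the job done as asked, in the order asked, and still so for the second after the job is handed in, with the robot touching nothing.
It also fails if it takes over 48 s, if anything falls off the work surface, if the arm or the gripper's body presses on something with over 40 N, if the wrist force passes 120 N, or if a joint passes its speed limit or range.

## Working session

There is one attempt and no reset: what is moved stays moved. The work goes in short steps, each a Python script; the robot and the scene stay as the last script left them, time stands still between calls to the robot, and variables do not carry over. Pictures are saved under pics/ and viewed, at most 10 in all, crops included, and the job is handed in when it is done.

```bash
mkdir -p pics; cat > h.py <<'E'
from rig import *
import numpy as np, cv2
def snap(n,tag):
    im,d=camera(n); cv2.imwrite(f'pics/{tag}.png',im[:,:,::-1]); np.savez(f'pics/{tag}.npz',im=im,d=d); return im,d
def cloud(n,d):
    p=camera_params(n);K=np.array(p['K']);R=np.array(p['rotation']);t=np.array(p['position'])
    v,u=np.mgrid[:480,:640]
    c=np.stack([(u-K[0,2])/K[0,0]*d,(v-K[1,2])/K[1,1]*d,d],-1)
    return c@R.T+t
E
python3 - <<'E'
from h import *
for n in('side','top'):
    snap(n,n+'0'); p=camera_params(n); print(n,p)
print(sense()['time_s'])
a=cv2.imread('pics/top0.png')
E
```

```text
side {'K': array([[495.33107723,   0.        , 325.40951512],
       [  0.        , 495.33107723, 241.68475164],
       [  0.        ,   0.        ,   1.        ]]), 'position': array([ 0.02954037, -0.7555219 ,  1.12225678]), 'rotation': array([[ 0.82366858, -0.41100865,  0.3906942 ],
       [-0.56677238, -0.61904725,  0.54364471],
       [ 0.01841549, -0.66921775, -0.74283812]])}
top {'K': array([[608.50840538,   0.        , 326.44973913],
       [  0.        , 608.50840538, 243.10575422],
       [  0.        ,   0.        ,   1.        ]]), 'position': array([ 0.35076881, -0.06343271,  1.59948032]), 'rotation': array([[-0.01541899, -0.99236619,  0.12235851],
       [-0.99985909,  0.0144904 , -0.00847537],
       [ 0.00663765, -0.12247195, -0.99244978]])}
0.1
```

View pics/top0.png

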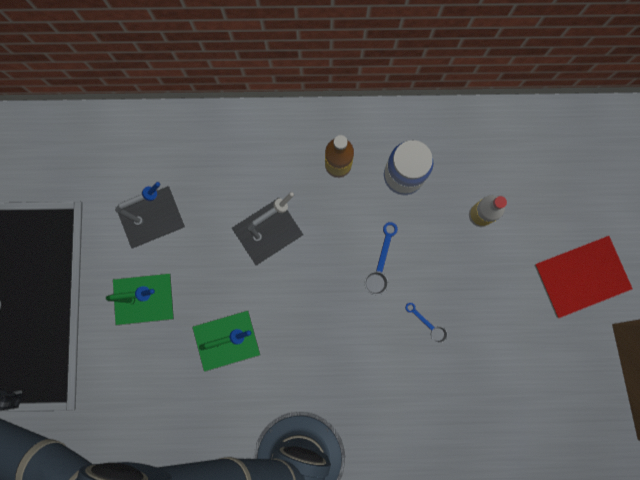

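View pics/side0.png

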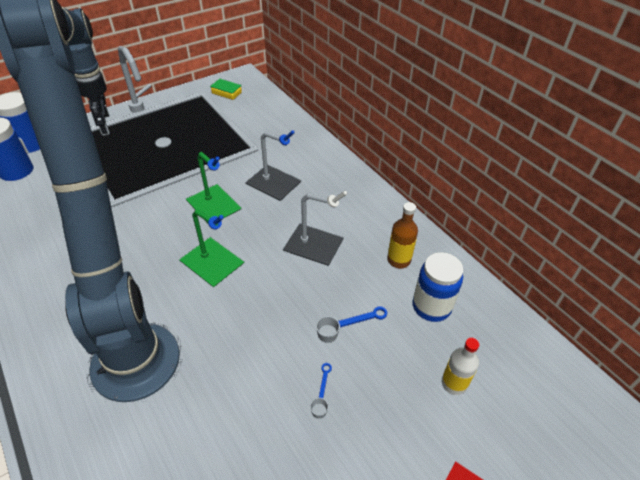

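The top view has two blue-handled scoops: the large one with cup (376,283) and eye (390,229), and the small one with cup (439,334) and eye (410,308). At about 380 px/m, 145 mm is roughly 55 px, so the large one is meant.

There are three blue pegs. The one at (151,190) is on a grey steel stand; those at (143,294) and (237,336) are on green stands, so (151,190) is meant. The white peg is at (281,205).

The tub is at (410,165), the amber bottle at (340,157) and the soap bottle at (488,210).

In the side view, the scoop cup is at (328,330), its eye at (380,313), and the blue peg at (286,139).

```bash
python3 - <<'E'
from h import *
def load(t): z=np.load(f'pics/{t}.npz'); return z['im'],z['d']
rois={'top':{'scoop':(360,215,405,300),'small':(400,298,425,330),'peg':(138,175,170,205),'wpeg':(268,185,300,218)},
'side':{'scoop':(310,300,392,345),'small':(312,360,335,405),'peg':(272,125,300,150),'wpeg':(322,185,352,212)}}
for n in('top','side'):
    im,d=load(n+'0'); P=cloud(n,d); h=cv2.cvtColor(im,cv2.COLOR_RGB2HSV)
    blue=(h[...,0]>100)&(h[...,0]<125)&(h[...,1]>150)&(h[...,2]>60)
    for k,(a,b,c,e) in rois[n].items():
        m=np.zeros_like(blue); m[b:e,a:c]=1
        m&= blue if k!='wpeg' else (P[...,2]>.19)
        m&=d>0; q=P[m]; uv=np.argwhere(m)[:,::-1]
        print(n,k,len(q),'mean',q.mean(0).round(4),'min',q.min(0).round(3),'max',q.max(0).round(3),'uv',uv.min(0),uv.max(0))
        if k in('peg','scoop'):
            z=np.sort(q[:,2]); print(np.percentile(z,[5,25,50,75,95]).round(3))
            if k=='peg':
                for i in range(0,len(q),max(1,len(q)//30)): print(uv[i],q[i].round(3),end=';')
                print()
im,_=load('top0'); im2,_=load('side0')
A=cv2.resize(im[165:255,110:200],(400,400),interpolation=2);B=cv2.resize(im2[110:200,235:325],(400,400),interpolation=2)
C=cv2.resize(im[210:350,350:460],(314,400),interpolation=2)
cv2.imwrite('pics/crop.png',cv2.resize(np.hstack([A,B,C]),(800,287))[:,:,::-1])
E
```

```text
top scoop 268 mean [ 0.5321 -0.2286  0.0376] min [ 0.469 -0.258  0.026] max [ 0.594 -0.206  0.048] uv [377 223] [396 271]
[0.031 0.035 0.038 0.04  0.044]
top small 79 mean [ 0.3629 -0.3021  0.025 ] min [ 0.337 -0.326  0.016] max [ 0.386 -0.278  0.033] uv [406 303] [424 322]
top peg 177 mean [0.6468 0.3306 0.2138] min [0.631 0.3   0.005] max [0.694 0.375 0.256] uv [142 182] [159 200]
[0.196 0.205 0.209 0.222 0.247]
[157 182] [0.662 0.306 0.248];[155 184] [0.658 0.311 0.246];[154 185] [0.656 0.314 0.245];[153 186] [0.656 0.318 0.236];[146 187] [0.66  0.343 0.206];[152 187] [0.654 0.321 0.233];[145 188] [0.657 0.344 0.209];[150 188] [0.659 0.335 0.199];[155 188] [0.65  0.312 0.242];[148 189] [0.655 0.337 0.209];[153 189] [0.65 0.32 0.23];[145 190] [0.653 0.344 0.209];[150 190] [0.649 0.327 0.227];[155 190] [0.648 0.316 0.229];[147 191] [0.651 0.34  0.207];[152 191] [0.646 0.323 0.226];[142 192] [0.648 0.35  0.211];[148 192] [0.647 0.336 0.214];[153 192] [0.646 0.324 0.215];[143 193] [0.645 0.348 0.212];[148 193] [0.646 0.338 0.207];[154 193] [0.647 0.326 0.199];[145 194] [0.643 0.343 0.
[... 1278 characters left out ...]
 0.321 0.22 ];[280 138] [0.634 0.338 0.211];[283 138] [0.645 0.338 0.207];[286 138] [0.646 0.322 0.216];[279 139] [0.631 0.338 0.208];[282 139] [0.639 0.334 0.208];[285 139] [0.644 0.324 0.212];[288 139] [0.656 0.327 0.205];[282 140] [0.64  0.336 0.202];[285 140] [0.645 0.326 0.207];[289 140] [0.66  0.328 0.199];[282 141] [0.637 0.331 0.203];[285 141] [0.649 0.333 0.197];[288 141] [0.658 0.33  0.195];[282 142] [0.636 0.33  0.2  ];[285 142] [0.642 0.322 0.203];[288 142] [0.653 0.323 0.198];[284 143] [0.639 0.322 0.2  ];[287 143] [0.649 0.323 0.196];[285 144] [0.643 0.324 0.194];
side wpeg 192 mean [0.6128 0.0237 0.2143] min [ 0.591 -0.006  0.191] max [0.637 0.056 0.252] uv [322 191] [346 207]
```

View pics/crop.png

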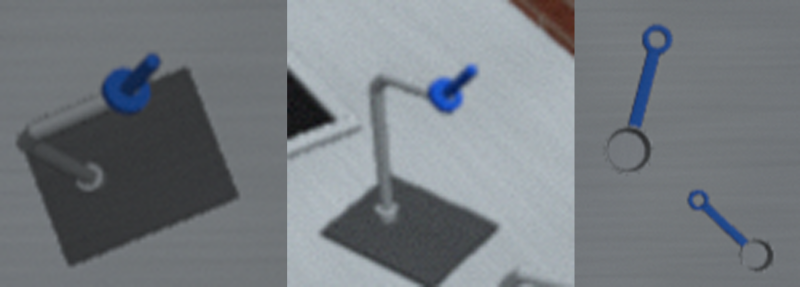

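The crop confirms the long blue scoop and the blue peg on the grey stand. In the pictures this peg leans to the image right and *away* from the robot, unlike the text, so I'll rely on the images. Next I'll get exact poses and check inverse kinematics.

```bash
cat >> h.py <<'E'
def onplane(n,uv,z):
    p=camera_params(n);K=np.array(p['K']);R=np.array(p['rotation']);t=np.array(p['position'])
    r=(np.linalg.inv(K)@np.r_[uv,1.]); r=R@r; return t+r*(z-t[2])/r[2]
def frame(x,z):
    x=np.array(x)-np.dot(x,z)*np.array(z); x=x/np.linalg.norm(x); return np.c_[x,np.cross(z,x),z]
def tool(Rs,s): return np.c_[s*Rs[:,0],-s*Rs[:,1],-Rs[:,2]]
E
cat > meas.py <<'E'
from h import *
z=lambda t:(np.load(f'pics/{t}.npz')['im'],np.load(f'pics/{t}.npz')['d'])
for n,roi,pr,tip in(('top',(360,215,405,300),(110,178,190,252),(157.5,183)),('side',(310,300,392,345),(240,160,305,202),(292.5,131.5))):
    im,d=z(n+'0'); h=cv2.cvtColor(im,cv2.COLOR_RGB2HSV); P=cloud(n,d)
    blue=((h[...,0]>100)&(h[...,0]<125)&(h[...,1]>130)&(h[...,2]>50)).astype(np.uint8)
    m=np.zeros_like(blue);a,b,c,e=roi;m[b:e,a:c]=blue[b:e,a:c]
    q=np.array([onplane(n,uv[::-1],.039)[:2] for uv in np.argwhere(m)])
    # ring: the blob's hole
    cs,hi=cv2.findContours(cv2.resize(m*255,None,fx=8,fy=8,interpolation=cv2.INTER_CUBIC)//128,cv2.RETR_CCOMP,cv2.CHAIN_APPROX_NONE)
    k=max([i for i in range(len(cs)) if hi[0][i][3]>=0],key=lambda i:cv2.contourArea(cs[i]),default=None)
    if k is not None:
        M=cv2.moments(cs[k]); eye=onplane(n,np.array([M['m10'],M['m01']])/M['m00']/8-.44,.036); print(n,'eye',eye.round(4))
    dist=np.linalg.norm(q-eye[:2],axis=1); hd=q[dist>.03]
    vx,vy,x0,y0=cv2.fitLine(hd.astype(np.float32),cv2.DIST_L2,0,.01,.01).ravel(); v=np.array([vx,vy])
    v*=np.sign(v@(eye[:2]-hd.mean(0))); off=np.cross(v,eye[:2]-[x0,y0]); print('dir',v,'yaw',np.arctan2(v[1],v[0]),'eye offset from line',off,'blue extent to cup',dist.max())
    m=np.zeros(im.shape[:2],np.uint8);a,b,c,e=pr; m[b:e,a:c]=(im[b:e,a:c].max(2)<85)&(P[b:e,a:c,2]<.03)
    m=cv2.morphologyEx(m,cv2.MORPH_OPEN,np.ones((3,3)))
    pp=np.array([onplane(n,uv[::-1],.008)[:2] for uv in np.argwhere(m)],np.float32)
    r=cv2.minAreaRect(pp*1000); print('plate',r,len(pp)); print(cv2.boxPoints(r).round(1).tolist())
    print('tip ray at z=.247',onplane(n,tip,.247).round(4))
E
python3 meas.py
```

```text
top eye [ 0.5785 -0.2423  0.036 ]
dir [ 0.9604856  -0.27832976] yaw -0.28205472 eye offset from line -0.0002193687818523131 blue extent to cup 0.11296725054987539
plate ((624.5418090820312, 388.93072509765625), (119.32315063476562, 150.53443908691406), 21.76481819152832) 2156
[[541.2000122070312, 436.70001220703125], [597.0, 296.8999938964844], [707.9000244140625, 341.20001220703125], [652.0, 481.0]]
tip ray at z=.247 [0.6601 0.3052 0.247 ]
side eye [ 0.5778 -0.2454  0.036 ]
dir [ 0.9611866  -0.27589908] yaw -0.27952498 eye offset from line 0.0011818745390144887 blue extent to cup 0.11325769504427195meas.py:15: DeprecationWarning: Arrays of 2-dimensional vectors are deprecated. Use arrays of 3-dimensional vectors instead. (deprecated in NumPy 2.0)
  v*=np.sign(v@(eye[:2]-hd.mean(0))); off=np.cross(v,eye[:2]-[x0,y0]); print('dir',v,'yaw',np.arctan2(v[1],v[0]),'eye offset from line',off,'blue extent to cup',dist.max())
Traceback (most recent call last):
  File "meas.py", line 18, in <module>
    pp=np.array([onplane(n,uv[::-1],.008)[:2] for uv in np.argwhere(m)],np.float32)
                 ~~~~~~~^^^^^^^^^^^^^^^^^
  File "h.py", line 11, in onplane
    p=camera_params(n);K=np.array(p['K']);R=np.array(p['rotation']);t=np.array(p['position'])
ValueError: time passes only in moves, steps and waits
```

```bash
sed -i 's/camera_params(n)/cp(n)/' h.py; cat >> h.py <<'E'
import functools
cp=functools.lru_cache(camera_params)
f=np.array([.371,-.9286,0]); Z=np.array([0,0,1.]); L=np.radians(38)
t=np.sin(L)*f+np.cos(L)*Z; down=np.cos(L)*f-np.sin(L)*Z; side=np.cross(t,down)
foot=np.array([.646,.332,.206])
GE=.055   # grip point to eye centre
eye=np.array([.578,-.244,.034]); v=np.array([.9608,-.277,0])
Rs0=frame(v,Z)
def grip_from_eye(e,Rs,off=0): # TCP for eye centre e
    return e-GE*Rs[:,0]+.006*Rs[:,2]
def Rpeg(phi,lean=1.): 
    zz=np.sin(L*lean)*f+np.cos(L*lean)*Z; d=np.cos(L*lean)*f-np.sin(L*lean)*Z; s=np.cross(zz,d)
    return frame(-(np.cos(phi)*d+np.sin(phi)*s),zz)
E
python3 - <<'E'
from h import *
q0=sense()['joint_pos']
for s in(1,-1):
    print('grasp',s,np.round(inverse_kinematics(grip_from_eye(eye,Rs0),tool(Rs0,s)),2))
    for phi in np.radians([-90,-60,-30,0,30,60,90]):
        R=Rpeg(phi); o=[]
        for h in(.09,.01):
            q=inverse_kinematics(grip_from_eye(foot+h*t,R),tool(R,s)); o.append(None if q is None else np.round(q,2))
        print(s,round(np.degrees(phi)),*o)
E
```

```text
grasp 1 [-0.2   0.7   0.74  1.98 -0.71  0.74 -0.87]
1 -90 [-0.46  0.54  0.39  1.56 -0.85  1.4  -1.  ] [-0.51  0.58  0.35  1.64 -0.89  1.27 -0.97]
1 -60 [-0.37  0.56  0.3   1.53 -0.81  1.38 -0.47] [-0.41  0.6   0.25  1.62 -0.85  1.24 -0.45]
1 -30 [-0.34  0.61  0.28  1.48 -0.81  1.39  0.06] [-0.35  0.64  0.19  1.56 -0.82  1.24  0.07]
1 0 [-0.33  0.66  0.28  1.4  -0.81  1.41  0.56] [-0.3   0.69  0.12  1.48 -0.78  1.24  0.55]
1 30 [-0.23  0.69  0.1   1.32 -0.72  1.38  0.98] [-0.21  0.72 -0.05  1.39 -0.67  1.22  0.96]
1 60 [-0.19  0.7  -0.01  1.25 -0.66  1.38  1.42] [-0.18  0.74 -0.14  1.33 -0.61  1.22  1.4 ]
1 90 [-0.17  0.7  -0.1   1.22 -0.6   1.37  1.87] [-0.15  0.74 -0.25  1.3  -0.53  1.2   1.84]
grasp -1 [ 0.04  0.61  0.4   1.97 -0.39  0.64  1.98]
-1 -90 [-0.2   0.52 -0.    1.54 -0.68  1.3   2.01] [-0.14  0.57 -0.2   1.61 -0.63  1.11  1.97]
-1 -60 [-0.1   0.55 -0.12  1.52 -0.62  1.27  2.52] [-0.01  0.62 -0.34  1.59 -0.53  1.08  2.46]
-1 -30 [ 0.48  0.9  -1.18  1.42  0.17  1.2   2.47] [ 0.43  0.97 -1.18  1.51  0.24  1.06  2.41]
-1 0 [-0.47  0.69  0.53  1.41 -0.94  1.5  -2.5 ] [-0.54  0.74  0.53  1.5  -1.    1.39 -2.45]
-1 30 [-0.47  0.73  0.53  1.33 -0.96  1.52 -2.02] [-0.54  0.77  0.53  1.42 -1.01  1.41 -1.97]
-1 60 [-0.48  0.75  0.52  1.27 -0.96  1.54 -1.54] [-0.54  0.78  0.49  1.36 -1.    1.42 -1.51]
-1 90 [-0.44  0.72  0.39  1.24 -0.89  1.5  -1.11] [-0.49  0.75  0.36  1.33 -0.92  1.37 -1.07]
```

```bash
python3 - <<'E'
from h import *
p=np.array(sense()['position']); T=tool(Rs0,1); g=grip_from_eye(eye,Rs0)
command_gripper(.05)
move_l(p+[0,0,.15],feed=.25)
movep(g+[0,0,.3],T); move_l(g+[0,0,.06],T,feed=.25)
print(move_l(g,T,feed=.08,until_force=8))
command_gripper(0,80); s=sense(); print(s['finger_gap'],s['gripper_force'],s['position'],s['time_s'])
move_l(g+[0,0,.32],T,feed=.2)
s=sense(); print(s['finger_gap'],s['wrist_force'],s['time_s'])
a,_=snap('top','g_top');b,_=snap('side','g_side')
cv2.imwrite('pics/g.png',np.hstack([a[130:430,250:550],b[130:430,200:500]])[:,:,::-1])
E
```

```text
False
0.015039646011961654 78.94741415977478 [ 0.52547088 -0.22878864  0.04035954] 6.95
0.014676333348615579 [ 0.86996968  0.36188506 -1.44130463] 8.7
```

View pics/g.png

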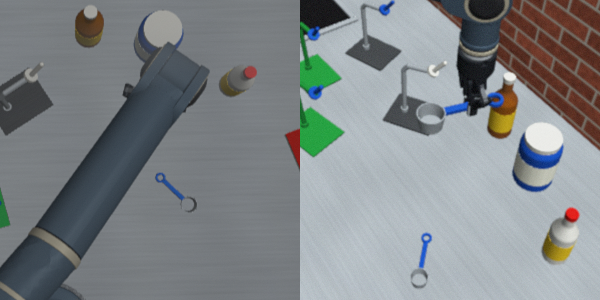

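The side picture shows the scoop held level by the handle, with the cup at (430,118) and the eye at (495,100). In the top picture the arm hides it. Next I carry it to the peg and look before threading.

```bash
python3 - <<'E'
from h import *
R1=Rpeg(0,0.); e1=foot+[0,0,.20]
movep(grip_from_eye(e1,R1),tool(R1,1))
R=Rpeg(0); move_l(grip_from_eye(foot+.085*t,R),tool(R,1),feed=.12)
s=sense(); print(s['finger_gap'],s['wrist_force'],s['time_s'])
a,_=snap('top','p_top');b,_=snap('side','p_side')
x=lambda im,u,v:cv2.resize(im[v-50:v+50,u-50:u+50],(400,400),interpolation=2)
cv2.imwrite('pics/p.png',np.hstack([x(a,155,188),x(b,290,135)])[:,:,::-1])
E
```

```text
0.014525830318668864 [-0.38863623  0.0694145  -1.63323823] 12.325
```

View pics/p.png

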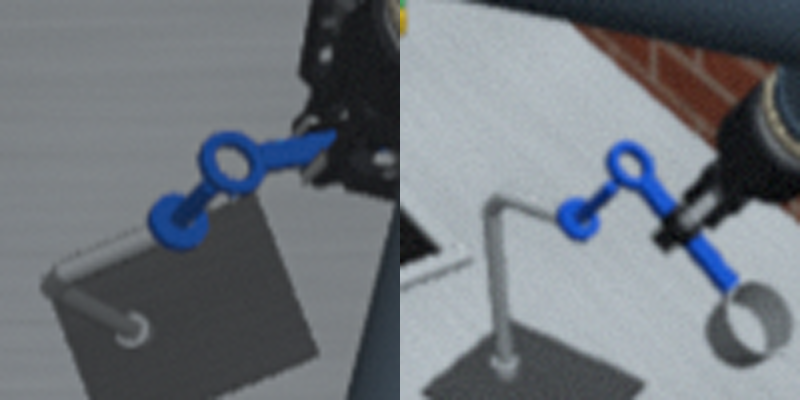

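Both crops show the eye just beyond the peg tip: the hole is at (231,161) in the top crop and (631,162) in the side crop. I'll measure the lateral offset between hole and peg axis in both views.

```bash
cat >> h.py <<'E'
def proj(n,X):
    p=cp(n);K=np.array(p['K']);c=(np.asarray(X)-p['position'])@np.array(p['rotation']); return (c/c[...,2:])[...,:2]@K[:2,:2].T+K[:2,2]
def bluemask(im):
    h=cv2.cvtColor(im,cv2.COLOR_RGB2HSV); return ((h[...,0]>100)&(h[...,0]<125)&(h[...,1]>130)&(h[...,2]>50)).astype(np.uint8)
def offs(h,tag):
    A=[];b=[]
    for n in('top','side'):
        o=np.load(f'pics/{n}0.npz')['im']; im=np.load(f'pics/{tag}_{n}.npz')['im']
        pf,pt=proj(n,foot),proj(n,foot+.055*t); a=(pt-pf)/np.linalg.norm(pt-pf); nn=np.array([-a[1],a[0]])
        uv=np.argwhere(bluemask(o))[:,::-1]; s=(uv-pf)@a/np.linalg.norm(pt-pf); w=(uv-pf)@nn
        k=(s>.5)&(s<1.15)&(abs(w)<6); peg=w[k].mean()
        e=proj(n,foot+h*t); x0,y0=(e-15).astype(int)
        M=cv2.resize(im[y0:y0+30,x0:x0+30],None,fx=8,fy=8,interpolation=cv2.INTER_CUBIC)
        cs,hi=cv2.findContours(bluemask(M),cv2.RETR_CCOMP,cv2.CHAIN_APPROX_NONE)
        c=max([c for c,g in zip(cs,hi[0]) if g[3]>=0],key=cv2.contourArea); m=cv2.moments(c)
        hole=np.array([m['m10'],m['m01']])/m['m00']/8-.44+[x0,y0]
        print(n,'peg off',peg,k.sum(),'hole-pred',hole-e,'tip s max',s[k].max(), 'area',m['m00']/64)
        J=np.array([(proj(n,foot+h*t+.001*d)-e)@nn for d in(down,side)])
        A.append(J);b.append((hole-e)@nn-peg)
    return np.linalg.solve(np.array(A),np.array(b))  # eye minus axis, mm along down, side
E
python3 - <<'E'
from h import *
print(offs(.085,'p'))
E
```

```text
top peg off -1.0528250619143262 29 hole-pred [-1.55462507  0.27262162] tip s max 1.015758695132907 area 61.03125
side peg off 0.09860900851949772 16 hole-pred [-0.52814406 -0.56359554] tip s max 1.0090808784925076 area 28.203125
[-2.39746736 -1.75645559]
```

```bash
python3 - <<'E'
from h import *
R=Rpeg(0); c=.002*down+.0015*side; G=lambda h:grip_from_eye(foot+h*t+c,R)
move_l(G(.085),feed=.05)
for h in(.045,.012):
    r=move_l(G(h),feed=.04,until_force=8); s=sense()
    print(h,r,(np.array(s['position'])-G(h))@t,s['wrist_force'],s['time_s'])
    if r: break
a,_=snap('top','d_top');b,_=snap('side','d_side')
x=lambda im,u,v:cv2.resize(im[v-50:v+50,u-50:u+50],(400,400),interpolation=2)
cv2.imwrite('pics/d.png',np.hstack([x(a,155,188),x(b,290,135)])[:,:,::-1])
E
```

```text
0.045 False 0.000445882802996718 [-0.06081637 -0.53640289 -1.3995174 ] 13.825
0.012 False 0.0004205141354476251 [-0.45272965 -0.14521181 -1.52770579] 14.8
```

View pics/d.png

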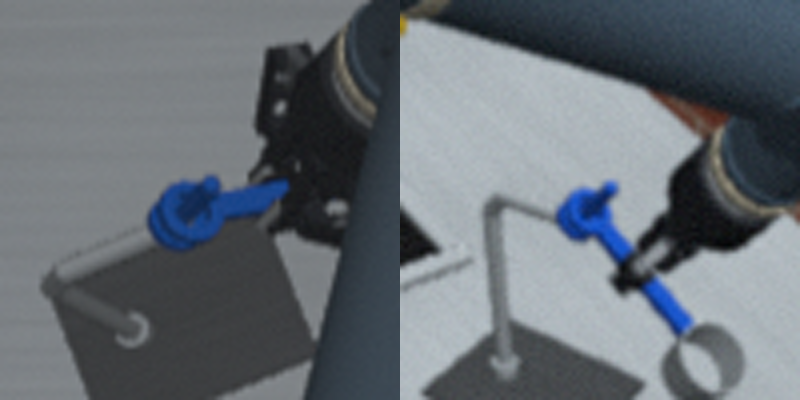

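The peg tip sticks out through the eye in both views: (210,187) in the top crop and (612,188) in the side crop. The eye is close to the collar and no contact force shows. I'll release and back out.

```bash
python3 - <<'E'
from h import *
command_gripper(.05); sleep(.3)
p=np.array(sense()['position'])
move_l(p+.14*t,feed=.12)
move_l(p+.14*t+.15*f+[0,0,.05],feed=.2)
sleep(.8)
s=sense(); print(s['wrist_force'],s['time_s'])
a,_=snap('top','r_top');b,_=snap('side','r_side')
x=lambda im,u,v:cv2.resize(im[v-60:v+60,u-60:u+60],(400,400),interpolation=2)
cv2.imwrite('pics/r.png',np.hstack([x(a,160,188),x(b,295,145)])[:,:,::-1])
E
```

```text
[-0.34225037  0.29102093  0.31710954] 18.6917
```

View pics/r.png

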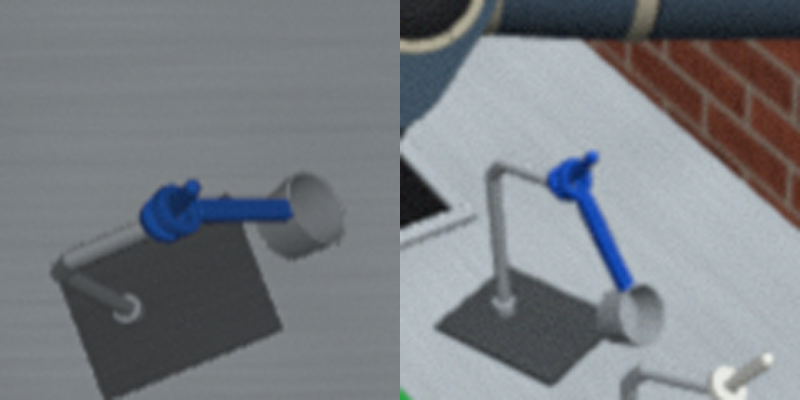

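The scoop hangs by its eye at the foot of the peg, with the peg tip protruding at (592,158) in the side crop and the cup below at (635,315). The white peg is empty and the arm is clear.

```bash
python3 -c "
from rig import *
print(finish_job())"
```

```text
the job is handed in; nothing more can be done
None
```

The large blue-handled scoop hangs on the blue peg of the grey stand, eye at the collar and cup below; the white peg is empty, I saw no contact with the bottles or tub, and the job was handed in at about 19 s.

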